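Unclip the filter cover of the bench dust extractor

ROBOT

A 6-joint arm with a two-finger parallel gripper is mounted at the origin on the work surface. World frame = base frame: x ahead of the robot, y to its left, z up, the work surface at z = 0. Lengths are in m, angles in rad, forces in N, time in s.
With the tool pointing down it reaches from about 0.35 to 0.775 m from the base axis. Payload 7.3 kg.
Tool frame: the origin (TCP) lies at the very end of the fingers, on their centre line; the grasp point (between the pads) lies 19 mm behind it (robot.pinch_z is the distance from the TCP to the grasp point, in m); z points along the fingers, y is the line along which they close (so a half turn about z gives the same grasp; the last joint's range is limited). The gripper opens to 92 mm and grips with 3 to 60 N. Pads are 19 mm wide; open, the fingers measure 130 mm over their backs; the gripper's body (75 mm by 190 mm) begins 47 mm behind the grasp point.
Start: joints at [1.194, 0.342, 1.524, -0, 1.275, -0.146], TCP at [0.12, 0.511, 0.227] pointing down, gripper open.
Joint ranges: [-2.53, 2.53], [-0.77, 2.02], [0.04, 2.7], [-1, 4.14], [0.28, 2.66], [-3.11, 3.11]. Speed limits (rad/s): [2.57, 2.57, 3.14, 3.14, 3.14, 3.14].

INTERFACE

Orientations are given as [roll, pitch, yaw] about the fixed x, y, z axes, in that order (R = Rz(yaw) Ry(pitch) Rx(roll)).
In Python, from cell import robot gives the robot as it stands.
- The arm moves only by the tool move_arm, never from a script. Its argument "motion" is a list of rows, each a list of 6 numbers: the shift along the tool's x, y, z in units of 0.1 m (1.0 is 0.1 m), then the turn, a rotation vector about the tool's x, y, z in units of pi rad (1.0 is pi rad). In form: [[dx, dy, dz, rx, ry, rz], ...]. A call has 1 to 12 rows; each row is the pose to reach, as a shift and turn from the pose commanded when the call began, along the tool's axes at that moment, turning the shorter way round; what a row does not reach only later rows make up. A row lasts 1/8 s, in which the tool goes at most 62.5 mm and 10.7 degrees, less where a joint would pass 70% of its speed; a pose out of reach is approached as far as the arm can. A call with a number of a shift or a turn outside -1 to 1 is refused whole. A call with a gripper value outside its range is refused whole. "fingers" is the opening, from -1 (shut) to 1 (fully open), set as the call begins (left out, the last holds). The fingers move at their own pace and stop on an object; "newtons" is the grip in N (left out, the last holds). Time passes only in rows, so rows that repeat a pose let the fingers close. It gives the time, the measured TCP pose, the force, the opening and the grip force at its end, in the units of the state.
- robot.observe(): the state, without advancing time (a new reading comes with each control period).
- robot.read_camera(name): name is "scene" or "top"; returns a dict with "image" (420x560x3 uint8, red, green, blue), "range_z" (420x560 float32, m along the optical axis (not along the pixel's ray), 0 where there is no reading), "vfov" (degrees; the focal length in pixels is half the picture's height over the tangent of half this angle, whatever the lens; pixels are square), "cx", "cy" (the principal point, pixels), "k1" (the pictures are not rectified: a ray, as slopes to the right and down, at radius r is drawn at 1 + k1 r^2 times it, then the intrinsics apply), "extrinsics" (4x4, takes a point from camera to world coordinates). Camera axes: x right, y up, looking along -z (the intrinsics and any distortion apply to the point x, -y, -z); pixel columns grow to the right and rows downward; lengths in m; the calibration is good to about 2 mm. A picture is of the moment at which its call begins.
- robot.hand_in(): hands the job in; it is judged then, once.
The state is a dict: "time": time; "qpos": joint angles; "qvel": joint speeds; "joint_efforts": joint torques, N m; "tool_pos": TCP position; "tool_rot": TCP orientation; "contact_force": force on the tool from outside, world axes, zero at the start; "torque": the same for the moment, N m; "opening": finger opening in m; "grip_force": force on a finger pad.
Only numpy, scipy, OpenCV 4.12 (cv2) and the standard library are available. Lean on these libraries where they do the work, as an engineer would, in place of code of your own. Each camera call takes 0.05 s, during which the arm holds its last target. There are 200 camera calls.

TASK

Take the filter cover off the small dust extractor: press its snap tab in, no harder than it needs so that it does not break, raise that edge clear of the catch, then lift the cover off by its rib. Set it down gently, right way up, in the middle of the cork mat, and leave everything else on the bench where it is.

Things in the scene. Friction and masses are not known exactly. Their poses are not given: they have to be found in the camera images.
- cover: Filter cover of the small grey dust extractor: 126 (x) x 92 (y) x 5 mm grey plate, 0.12-0.2 kg, lying level and flush in its top (underside 100 mm over the table). Origin: centre of the underside; z up, x from the tab edge to the rear edge. It has 0-7 mm of slack: pushed in +x it slides (about 1 N) until it meets the rear deck; how far is not known beforehand, only felt.
- rib_top (a point): Top centre of the cover's grip rib, 21 mm above the cover's origin. The rib is 52 mm long (cover's x), 10 mm thick (y), 16 mm tall, in the middle of the plate, with 41 mm of flat plate on each side of it.
- rear_edge (a point): Middle of the cover's rear lower edge. Two lugs here reach 12 mm back under the extractor's rear deck, so the cover comes off tab edge first: raise that edge, draw the cover about 17 mm towards the tab side, then lift. The extractor is fixed: a box 190 x 150 x 105 mm, its front wall 71-78 mm before the cover's origin, a hose port on its rear face.
- tab: Flexing snap tab moulded to the cover's -x edge, hanging down in a notch of the extractor's front wall. Origin: its bending line, at (-65, 0, 2) mm in the cover's frame, same axes at rest. With the cover pushed fully back, 2.5 mm of press at the thumb bar (about 10 N) frees it from the catch; it bottoms at 4.3 mm (15 N) and breaks above 20 N. It springs back when let go.
- thumb_bar (a point): Middle of the front (-x) face of the tab's rounded, ribbed thumb bar, where it is pressed towards +x; at (-86, 0, -16) mm in the cover's frame, 84 mm over the table. The bar is 28 mm long (y), 12 mm high and stands 8-15 mm proud of the front wall, free space before it. Whatever presses it can also carry it up by friction: that raises the cover's tab edge while the tab is held in.
- tab_foot (a point): Front lower edge of the tab's two ears (4 mm thick), which hook under two 4 mm thick catch ledges, one each side of the thumb bar; at rest at (-71, 0, -24) mm in the cover's frame, 76 mm over the table. Above 86 mm it is over the ledges: let go there, the ears spring out and rest on the ledges, so the cover stays ajar (tab edge 10 mm up) and can be taken by its rib.
- mat: Cork mat 200 (x) x 160 (y) x 3 mm, fixed flat on the bench. Origin: centre of its underside. The cover, laid right way up on it, rests on the foot of its tab (24 mm below the plate) and its rear lugs, tilted about 10 degrees, its origin about 16 mm above the table.
- jar: Bystander, to be left alone: lidded glass jar, 48 mm across, 58 high, close beside the extractor. Origin: centre of its underside.
- brush: Bystander, to be left alone: small brush 160 mm long, 20 mm thick at most, lying beyond the mat. Origin: near its middle.
- block: Bystander, to be left alone: wooden filing block 55 x 85 x 26 mm with a brass badge on it, near the robot between extractor and mat. Origin: centre of its underside.
- mug: Bystander, to be left alone: white mug, 80 mm across, 92 high. Origin: centre of its underside.
- beaker: Bystander, to be left alone: steel cup, 68 mm across, 85 high. Origin: centre of its underside.
- tub: Bystander, to be left alone: low lidded tub, 60 mm across, 42 high. Origin: centre of its underside.
- notepad: Bystander, to be left alone: spiral notepad 150 x 105 x 10 mm. Origin: centre of its underside.
Not all that is in view belongs to the job. Of the things shaped like the cover, the grey one is meant.

How it is judged:
On the way, in this order (a step that is already met when the one before it is completed fails the run):
1. the snap tab is pressed in by the robot past its catch while the cover is still down in its seat (x of tab_foot in the frame of cover above -0.068 m and height (world z) of cover below 0.104 m and contact force between any of the fingers, the arm and tab above 2 N), for 0.1 s.
2. the tab edge of the cover is raised over the catch before the whole cover is lifted out (height (world z) of tab_foot above 0.0845 m and height (world z) of cover below 0.118 m), for 0.1 s.
At the end, for the whole second after the job is handed in: The cover lies at rest on the cork mat, right way up (tilted less than 20 degrees), its centre within 45 mm of the mat's centre and less than 30 mm above the table (horizontal distance between cover and mat below 0.045 m and height (world z) of cover below 0.03 m and angle between cover's own z axis and vertical below 0.35 rad and linear speed of cover below 0.02 m/s); the robot touches nothing.
It fails at once if the snap tab is pressed with more than 20 N (contact force between any of the fingers, the arm and tab above 20 N).
It fails at once if the cover is dropped or flung (moves faster than 0.7 m/s while the fingers do not hold it) (linear speed of cover above 0.7 m/s and contact force between the fingers and cover below 0.5 N).
It fails at once if a bystander is moved more than 30 mm (distance of any of jar, brush, block, mug, beaker, tub, notepad from where it was at the start of the episode above 0.03 m).
It also fails if it takes over 72 s, if anything falls off the work surface, if the arm or the gripper's body presses on something with over 40 N, if the wrist force passes 120 N, or if a joint passes its speed limit or range.

## Working session

There is one attempt and no reset: what is moved stays moved. The work goes in short steps, Python scripts to look and compute and a tool call to move; the robot and the scene stay as the last step left them, time stands still between calls to the robot, and variables do not carry over. Pictures are saved under pics/ and viewed, at most 10 in all, crops included, and the job is handed in when it is done.

Besides the shell and the picture viewer there is one more tool, called after "Call:" as name(argument=value, ...), one argument or row to a line, values as JSON. move_arm: Moves the arm, as the interface text tells. Shifts and turns lie within -1 to 1; 1 stands for 0.1 m of shift or pi rad of turn. Its arguments: {"type":"object","properties":{"motion":{"type":"array"},"fingers":{"type":"number"},"newtons":{"type":"number"}},"required":["motion"]}

```bash
ls; mkdir -p pics
cat > h.py <<'E'
import numpy as np, cv2, pickle
from cell import robot
def grab(n):
    c=robot.read_camera(n); pickle.dump(c,open(f'{n}.pkl','wb')); return c
def K(c):
    f=c['image'].shape[0]/2/np.tan(np.radians(c['vfov'])/2); return f
def rays(c,uv):
    uv=np.atleast_2d(np.float64(uv)); d=(uv-[c['cx'],c['cy']])/K(c); s=d.copy()
    for _ in range(20): s=d/(1+c['k1']*(s**2).sum(1,keepdims=True))
    E=np.array(c['extrinsics']); return E[:3,3], np.c_[s[:,0],-s[:,1],-np.ones(len(s))]@E[:3,:3].T
def on_plane(c,uv,z):
    o,d=rays(c,uv); return o+d*((z-o[2])/d[:,2])[:,None]
def cloud(c):
    h,w=c['range_z'].shape; u,v=np.meshgrid(np.arange(w),np.arange(h))
    o,d=rays(c,np.c_[u.ravel(),v.ravel()]); return (o+d*c['range_z'].reshape(-1,1)).reshape(h,w,3)
def proj(c,P):
    E=np.linalg.inv(np.array(c['extrinsics'])); p=np.atleast_2d(P)@E[:3,:3].T+E[:3,3]
    s=np.c_[p[:,0],-p[:,1]]/-p[:,2:]; s=s*(1+c['k1']*(s**2).sum(1,keepdims=True)); return s*K(c)+[c['cx'],c['cy']]
def save(n,im): cv2.imwrite(f'pics/{n}.png',cv2.cvtColor(im,cv2.COLOR_RGB2BGR))
E
python3 - <<'E'
from h import *
for n in('scene','top'):
    c=grab(n); save(n+'0',c['image']); print(n,c['vfov'],c['k1'],np.round(c['extrinsics'],3).tolist())
print(robot.observe())
E
```

```text
pics
scene 49.16620393208404 -0.1486278641245575 [[-0.301, -0.514, 0.803, 1.537], [0.953, -0.143, 0.266, 0.333], [-0.022, 0.846, 0.534, 0.779], [0.0, 0.0, 0.0, 1.0]]
top 55.055906198051765 -0.11665282012638924 [[-0.026, 0.998, -0.054, 0.449], [-1.0, -0.026, 0.003, 0.016], [0.001, 0.055, 0.999, 1.286], [0.0, 0.0, 0.0, 1.0]]
{'time': 0.1, 'qpos': array([ 1.19399380e+00,  3.42657944e-01,  1.52487410e+00, -1.13906140e-05,
        1.27539120e+00, -1.46059544e-01]), 'qvel': array([-0.00022322, -0.00263143, -0.00212361, -0.0007621 , -0.00036737,
       -0.00077237]), 'joint_efforts': array([ 8.35547453e-04, -4.32009673e+01, -2.44692886e+01,  7.18921423e-02,
        5.26627118e-02, -4.82736334e-05]), 'tool_pos': array([0.11995407, 0.51076435, 0.22612845]), 'tool_rot': array([-3.14027464e+00, -1.82878640e-04,  2.91085288e+00]), 'contact_force': array([-0.64168229,  0.31704497,  0.01637748]), 'torque': array([ 0.05334878,  0.02230928, -0.00601235]), 'grip_force': 0.0, 'opening': 0.09160087398659941}
```

View pics/scene0.png

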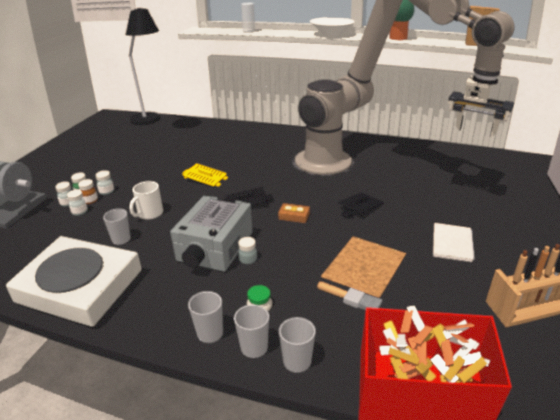

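View pics/top0.png

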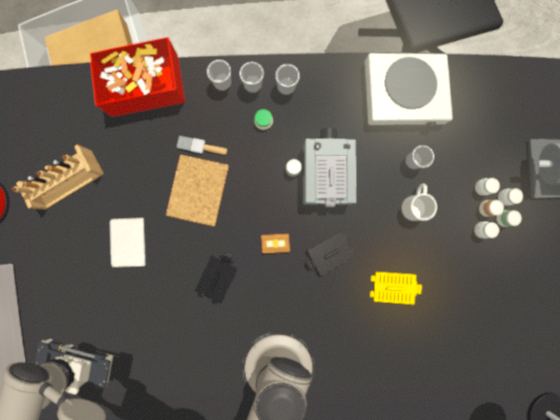

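Candidates, in the top picture: a grey cover seated in the extractor at (330,172), black look-alikes at (330,255) and (217,279), and a yellow one at (396,288). The grey one in the extractor fits the description. The hose port is at (330,132), so the tab faces the robot at about (330,203). The mat is at (198,190) and the jar at (293,168).

Run:
```python
from h import *
c=pickle.load(open('top.pkl','rb')); s=pickle.load(open('scene.pkl','rb'))
a=cv2.resize(c['image'][120:220,270:370],(600,600),interpolation=cv2.INTER_CUBIC)
save('crop',a)
P=cloud(c)
for uv in [(330,172),(320,190),(342,150),(330,203),(330,206),(293,168),(198,190),(275,243)]: print(uv,P[uv[1],uv[0]].round(4))
z=P[...,2]
R=P[120:220,270:370]
# cover height map column
for v in range(125,216,2): print(v,R[v-120,[45,52,60,68,75],2].round(3), R[v-120,60,:2].round(3))
# mat
hsv=cv2.cvtColor(c['image'],cv2.COLOR_RGB2HSV); m=cv2.inRange(hsv,(8,70,90),(25,255,255)); m[:, :150]=0;m[:,240:]=0;m[:150]=0;m[240:]=0
m=cv2.morphologyEx(m,cv2.MORPH_OPEN,np.ones((5,5)))
k=max(cv2.findContours(m,0,1)[0],key=cv2.contourArea); q=on_plane(c,k[:,0],.003)
r=cv2.minAreaRect(np.float32(q[:,:2]*1000)); print('mat',r)
# plate level pixels
sel=(abs(z-.105)<.006); sel[:, :290]=0; sel[:,370:]=0; sel[:120]=0;sel[215:]=0
print('extr',cv2.minAreaRect(np.float32(P[sel][:,:2]*1000)), sel.sum(), np.median(z[sel]))
```

```text
(330, 172) [ 0.6058 -0.1655  0.1178]
(320, 190) [ 0.555  -0.1362  0.1026]
(342, 150) [ 0.6727 -0.2059  0.1048]
(330, 203) [ 0.5163 -0.166   0.0933]
(330, 206) [ 0.5074 -0.1659  0.0916]
(293, 168) [ 0.6286 -0.061   0.0601]
(198, 190) [0.5738 0.2415 0.006 ]
(275, 243) [ 0.3997 -0.      0.0295]
125 [-0.001  0.001 -0.001  0.     0.   ] [ 0.776 -0.19 ]
127 [-0.001  0.002  0.004  0.001  0.002] [ 0.768 -0.189]
129 [ 0.001  0.075  0.085  0.001 -0.003] [ 0.742 -0.176]
131 [-0.     0.075  0.081  0.     0.002] [ 0.737 -0.176]
133 [-0.003  0.073  0.078  0.    -0.002] [ 0.731 -0.176]
135 [ 0.002  0.07   0.084 -0.002 -0.   ] [ 0.723 -0.175]
137 [ 0.005  0.077  0.087 -0.003  0.001] [ 0.717 -0.174]
139 [0.102 0.103 0.105 0.104 0.109] [ 0.707 -0.171]
141 [0.108 0.105 0.107 0.107 0.107] [ 0.7   -0.171]
143 [0.112 0.106 0.106 0.108 0.106] [ 0.694 -0.171]
145 [0.117 0.104 0.104 0.103 0.109] [ 0.689 -0.171]
147 [0.114 0.106 0.107 0.103 0.108] [ 0.682 -0.17 ]
149 [0.104 0.103 0.106 0.102 0.107] [ 0.676 -0.17 ]
151 [0.105 0.104 0.104 0.108 0.101] [ 0.671 -0.17 ]
153 [0.107 0.107 0.105 0.108 0.105] [ 0.664 
[... 1186 characters left out ...]
] [ 0.528 -0.165]
201 [0.107 0.085 0.084 0.086 0.104] [ 0.523 -0.168]
203 [0.078 0.07  0.093 0.087 0.085] [ 0.516 -0.166]
205 [ 0.001 -0.006  0.093 -0.002  0.002] [ 0.51  -0.166]
207 [ 0.002 -0.001 -0.005 -0.002  0.006] [ 0.509 -0.18 ]
209 [-0.005 -0.001 -0.001 -0.004 -0.   ] [ 0.502 -0.18 ]
211 [-0.003 -0.002  0.001  0.     0.   ] [ 0.496 -0.179]
213 [-0.002 -0.002  0.004  0.005 -0.003] [ 0.489 -0.178]
215 [-0.001 -0.005 -0.001 -0.002  0.002] [ 0.483 -0.179]
mat ((575.4880981445312, 245.99240112304688), (168.52883911132812, 208.5161590576172), 75.99268341064453)
extr ((613.1974487304688, -168.5170135498047), (150.7383270263672, 190.4260711669922), 88.13119506835938) 2990 0.10472130497879317
```

View pics/crop.png

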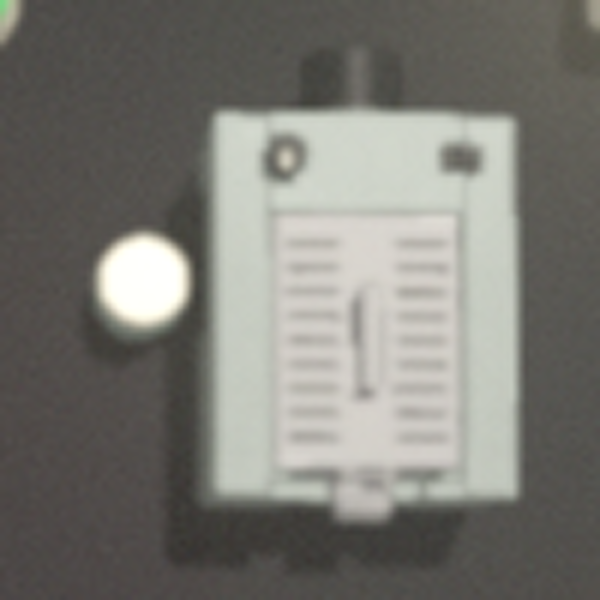

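The crop shows the grey cover seated in the extractor, with its rib at crop (368,340), its tab towards the robot at (365,500), and the jar close by at (143,280).

```bash
cat >> h.py <<'E'
from scipy.spatial.transform import Rotation as Ro
def rel(pos,rpy):
    o=robot.observe(); R0=Ro.from_euler('xyz',o['tool_rot']); R1=Ro.from_euler('xyz',rpy)
    return np.r_[R0.inv().apply(np.array(pos)-o['tool_pos'])/.1,(R0.inv()*R1).as_rotvec()/np.pi].round(4)
E
python3 - <<'E'
from h import *
c=pickle.load(open('top.pkl','rb')); P=cloud(c); z=P[...,2]; im=c['image'].astype(int)
sel=np.zeros(z.shape,bool); sel[160:195,318:345]=z[160:195,318:345]>.114
r=cv2.minAreaRect(np.float32(P[sel][:,:2]*1000)); print('rib',r,P[sel].mean(0))
# plate: neutral grey vs greenish body
hsv=cv2.cvtColor(c['image'],cv2.COLOR_RGB2HSV)
for uv in [(325,160),(310,160),(350,190)]: print(hsv[uv[1],uv[0]],c['image'][uv[1],uv[0]])
m=((im[...,1]-im[...,0])<9).astype(np.uint8); m[:,:306]=0;m[:,354:]=0;m[:148]=0;m[201:]=0; m&=(abs(z-.105)<.012)|(z>.11)
m=cv2.morphologyEx(m*255,cv2.MORPH_CLOSE,np.ones((5,5))); m=cv2.morphologyEx(m,cv2.MORPH_OPEN,np.ones((9,9)))
k=max(cv2.findContours(m,0,1)[0],key=cv2.contourArea)
print('plate',cv2.minAreaRect(np.float32(on_plane(c,k[:,0],.105)[:,:2]*1000)), cv2.boundingRect(k))
sb=np.zeros_like(sel); sb[198:210,320:342]=(z[198:210,320:342]>.086)&(z[198:210,320:342]<.098)
b=P[sb]; b=b[b[:,0]<.522]; print('bar',b.min(0),b.max(0),len(b))
# jar
sj=np.zeros_like(sel); sj[155:185,280:303]=z[155:185,280:303]>.03; print('jar',P[sj].min(0),P[sj].max(0))
print(c['image'][100,100])
E
```

```text
rib ((522.017822265625, -90.2568130493164), (37.416290283203125, 253.92691040039062), 42.828922271728516) [ 0.58471413 -0.15514625  0.19903311]
[ 22  15 188] [188 185 177]
[ 42  12 206] [202 206 196]
[ 43  11 200] [196 200 191]
plate ((602.6177978515625, -166.3504180908203), (140.6022491455078, 155.68588256835938), 88.08808135986328) (306, 148, 48, 53)
bar [ 0.50730389 -0.19712865  0.0860179 ] [ 0.52197894 -0.14298786  0.09793405] 52
jar [ 0.44942691 -0.081177    0.03066419] [0.6544342  0.01557456 1.28622205]
[169  25   4]
```

Run:
```python
from h import *
c=pickle.load(open('top.pkl','rb')); P=cloud(c); z=P[...,2]; im=cv2.GaussianBlur(c['image'],(3,3),0).astype(int)
sel=np.zeros(z.shape,bool); sel[160:195,322:340]=(z[160:195,322:340]>.1135)&(z[160:195,322:340]<.13)
n,l,st,_=cv2.connectedComponentsWithStats(sel.astype(np.uint8)); i=1+st[1:,4].argmax(); q=P[l==i]
print('rib',cv2.minAreaRect(np.float32(q[:,:2]*1000)),q.mean(0),len(q))
m=((im[...,0]-im[...,1])>0).astype(np.uint8)*255; m[:,:306]=0;m[:,354:]=0;m[:145]=0;m[201:]=0
m=cv2.morphologyEx(m,cv2.MORPH_OPEN,np.ones((3,3)));m=cv2.morphologyEx(m,cv2.MORPH_CLOSE,np.ones((7,7))); m=cv2.morphologyEx(m,cv2.MORPH_OPEN,np.ones((15,15)))
k=max(cv2.findContours(m,0,1)[0],key=cv2.contourArea)
print('plate',cv2.minAreaRect(np.float32(on_plane(c,k[:,0],.105)[:,:2]*1000)), cv2.boundingRect(k))
mb=((im[...,0]-im[...,1])>0)&(im[...,0]>110); 
for v in range(196,210): 
    u=np.where(mb[v,318:345])[0]+318; print(v,u.min() if len(u) else 0,u.max() if len(u) else 0, im[v,330], on_plane(c,(330,v),.09)[0,:2].round(4))
```

```text
rib ((594.197509765625, -166.5994415283203), (8.351990699768066, 53.15479278564453), 87.24530029296875) [ 0.5945532  -0.16756231  0.11996482] 55
plate ((593.0422973632812, -168.6739501953125), (86.6198959350586, 125.83241271972656), 88.0230712890625) (316, 156, 30, 43)
196 318 344 [205 202 196] [ 0.5374 -0.1672]
197 318 344 [191 188 182] [ 0.5344 -0.1671]
198 321 340 [176 173 168] [ 0.5314 -0.167 ]
199 325 335 [168 165 160] [ 0.5284 -0.1669]
200 326 334 [168 165 161] [ 0.5254 -0.1668]
201 326 334 [177 174 169] [ 0.5225 -0.1667]
202 326 334 [186 183 178] [ 0.5195 -0.1666]
203 325 334 [188 184 179] [ 0.5165 -0.1665]
204 325 335 [179 176 170] [ 0.5135 -0.1664]
205 326 334 [158 155 150] [ 0.5105 -0.1663]
206 327 333 [126 123 118] [ 0.5075 -0.1662]
207 0 0 [92 90 85] [ 0.5045 -0.166 ]
208 0 0 [70 69 65] [ 0.5016 -0.1659]
209 0 0 [65 64 60] [ 0.4986 -0.1658]
```

Call:
move_arm(
  motion=[
    [-1,-1,0,0,0,-0.0627],
    [-1,-1,0,0,0,-0.0627],
    [-1,-1,0,0,0,-0.0627],
    [-1,-1,0,0,0,-0.0627],
  ],
  fingers=-1,
  newtons=20,
)

```text
time: 0.6
tool_pos: [0.1951, 0.39, 0.2267]
tool_rot: [-3.142, -0.0, 3.105]
contact_force: [-0.1, 0.9, 0.4]
opening: 0.0567
grip_force: 0.0
```

Call:
move_arm(
  motion=[
    [-1,-1,0,0,0,0],
    [-1,-1,0,0,0,0],
    [-1,-1,0,0,0,0],
    [-1,-1,0,0,0,0],
  ],
)

```text
time: 1.1
tool_pos: [0.2916, 0.2878, 0.2266]
tool_rot: [3.141, -0.0, 3.106]
contact_force: [-0.4, 0.7, -0.1]
opening: 0.0165
grip_force: 0.0
```

Call:
move_arm(
  motion=[
    [-1,-1,0,0,0,0],
    [-1,-1,0,0,0,0],
    [-1,-1,0,0,0,0],
    [-1,-1,0,0,0,0],
  ],
)

```text
time: 1.6
tool_pos: [0.3875, 0.185, 0.2264]
tool_rot: [3.141, -0.001, 3.107]
contact_force: [-1.6, 0.6, 0.8]
opening: 0.0003
grip_force: 0.0
```

Call:
move_arm(
  motion=[
    [0,-1,0,0,0,0],
    [0,-1,0,0,0,0],
    [0,-1,0,0,0,0],
  ],
)

```text
time: 1.98
tool_pos: [0.3834, 0.0846, 0.2268]
tool_rot: [3.141, -0.0, 3.107]
contact_force: [0.6, -0.5, 0.1]
opening: 0.0003
grip_force: 0.0
```

Call:
move_arm(
  motion=[
    [0,-1,0,0,0,0],
    [0,-1,0,0,0,0],
    [0,-1,0,0,0,0],
  ],
)

```text
time: 2.35
tool_pos: [0.3809, -0.0152, 0.2267]
tool_rot: [3.141, 0.0, 3.107]
contact_force: [0.7, 0.4, 0.3]
opening: 0.0005
grip_force: 0.0
```

Call:
move_arm(
  motion=[
    [-0.5,-0.73,0,0,0,0],
    [-0.5,-0.73,0,0,0,0],
    [-0.5,-0.73,0,0,0,0],
  ],
)

```text
time: 2.72
tool_pos: [0.4293, -0.089, 0.2263]
tool_rot: [3.141, -0.0, 3.108]
contact_force: [0.2, 1.2, 0.0]
opening: 0.0006
grip_force: 0.0
```

Call:
move_arm(
  motion=[
    [-0.5,-0.73,0.3,0,0,0],
    [-0.5,-0.73,0.7,0,0,0],
    [-0.5,-0.73,0.7,0,0,0],
    [-0.5,-0.73,0.7,0,0,0],
  ],
)

```text
time: 3.22
tool_pos: [0.476, -0.1628, 0.1574]
tool_rot: [3.141, -0.0, 3.11]
contact_force: [-0.5, -0.5, 0.6]
opening: 0.0003
grip_force: 0.0
```

Call:
move_arm(
  motion=[
    [0,0,0.4,0,0,0],
    [0,0,0.8,0,0,0],
    [0,0,0.8,0,0,0],
    [0,0,0.8,0,0,0],
    [0,0,0.8,0,0,0],
  ],
)

```text
time: 3.85
tool_pos: [0.4772, -0.1652, 0.0789]
tool_rot: [-3.14, 0.004, 3.108]
contact_force: [-0.2, -0.0, -0.2]
opening: 0.0004
grip_force: 0.0
```

Run:
```python
from h import *
print(robot.observe()['tool_pos'],robot.observe()['contact_force'])
s=grab('scene'); t=grab('top')
print(proj(s,[[.508,-.165,.084],[.478,-.164,.076]]),proj(t,[[.508,-.165,.084]]))
a=cv2.resize(s['image'][170:280,150:270],(600,550),interpolation=cv2.INTER_CUBIC); save('near',a)
```

```text
[ 0.47715379 -0.16519425  0.07887816] [-0.22008094 -0.00278186 -0.1550301 ]
[[228.56334139 203.68707589]
 [233.04700968 200.89717045]] [[329.31356825 205.95589748]]
```

View pics/near.png

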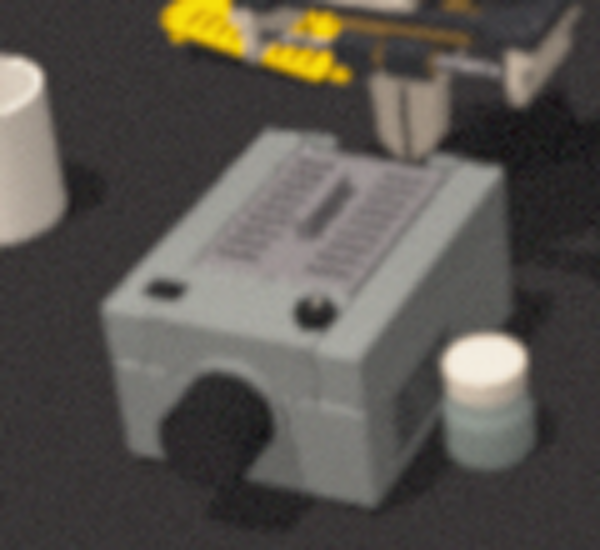

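The closed fingers (crop (410,120)) stand directly in front of the tab. I will feel forward from here.

Call:
move_arm(
  motion=[
    [-0.06,0,0.05,0,0,0],
    [-0.12,0,0.05,0,0,0],
    [-0.12,0,0.05,0,0,0],
  ],
)

```text
time: 4.32
tool_pos: [0.4885, -0.1655, 0.0715]
tool_rot: [3.142, 0.0, 3.108]
contact_force: [0.3, -0.1, 0.2]
opening: 0.0007
grip_force: 0.0
```

Call:
move_arm(
  motion=[
    [-0.02,0,0,0,0,0],
    [-0.04,0,0,0,0,0],
    [-0.04,0,0,0,0,0],
  ],
)

```text
time: 4.7
tool_pos: [0.492, -0.1655, 0.0717]
tool_rot: [3.142, 0.0, 3.108]
contact_force: [-0.4, -0.2, -0.6]
opening: 0.0006
grip_force: 0.0
```

Call:
move_arm(
  motion=[
    [-0.01,0,0,0,0,0],
    [-0.03,0,0,0,0,0],
    [-0.03,0,0,0,0,0],
  ],
)

```text
time: 5.08
tool_pos: [0.495, -0.1656, 0.0717]
tool_rot: [3.142, 0.0, 3.108]
contact_force: [-0.1, -0.7, -0.3]
opening: 0.0001
grip_force: 0.0
```

Call:
move_arm(
  motion=[
    [-0.01,0,0,0,0,0],
    [-0.02,0,0,0,0,0],
    [-0.02,0,0,0,0,0],
  ],
)

```text
time: 5.45
tool_pos: [0.4969, -0.1656, 0.0717]
tool_rot: [3.141, -0.0, 3.108]
contact_force: [-0.1, -1.4, -0.2]
opening: 0.0005
grip_force: 0.1
```

Call:
move_arm(
  motion=[
    [-0.01,0,0,0,0,0],
    [-0.02,0,0,0,0,0],
    [-0.02,0,0,0,0,0],
  ],
)

```text
time: 5.82
tool_pos: [0.4982, -0.1655, 0.0714]
tool_rot: [3.141, -0.002, 3.108]
contact_force: [-4.1, 0.2, -0.8]
opening: 0.0005
grip_force: 2.0
```

Call:
move_arm(
  motion=[
    [-0.005,0,0,0,0,0],
    [-0.005,0,0,0,0,0],
  ],
)

```text
time: 6.08
tool_pos: [0.4984, -0.1655, 0.0712]
tool_rot: [3.141, -0.002, 3.108]
contact_force: [-4.8, -0.3, -0.8]
opening: 0.0005
grip_force: 2.6
```

Call:
move_arm(
  motion=[
    [-0.005,0,0,0,0,0],
    [-0.005,0,0,0,0,0],
  ],
)

```text
time: 6.32
tool_pos: [0.4986, -0.1654, 0.071]
tool_rot: [3.141, -0.003, 3.108]
contact_force: [-5.1, 0.1, -1.3]
opening: 0.0005
grip_force: 3.0
```

Call:
move_arm(
  motion=[
    [-0.01,0,0,0,0,0],
    [-0.01,0,0,0,0,0],
  ],
)

```text
time: 6.58
tool_pos: [0.499, -0.1654, 0.0708]
tool_rot: [3.14, -0.005, 3.108]
contact_force: [-7.8, -0.9, -1.2]
opening: 0.0006
grip_force: 3.7
```

Call:
move_arm(
  motion=[
    [-0.01,0,0,0,0,0],
    [-0.01,0,0,0,0,0],
  ],
)

```text
time: 6.82
tool_pos: [0.4995, -0.1653, 0.0706]
tool_rot: [3.14, -0.006, 3.108]
contact_force: [-8.0, -1.5, -2.1]
opening: 0.0003
grip_force: 4.3
```

Run:
```python
from h import *
print({k:np.round(v,3) for k,v in robot.observe().items()})
c=pickle.load(open('top.pkl','rb')); t=grab('top'); s0=pickle.load(open('scene.pkl','rb')); s=grab('scene')
g=lambda a:cv2.cvtColor(a['image'],cv2.COLOR_RGB2GRAY).astype(np.float32)
# slide of the cover: shift of its slotted plate against the earlier picture
for a,b,(v0,v1,u0,u1) in [(s0,s,(205,225,190,232))]:
    print('plate',cv2.phaseCorrelate(g(a)[v0:v1,u0:u1],g(b)[v0:v1,u0:u1]))
    print('body',cv2.phaseCorrelate(g(a)[228:270,170:235],g(b)[228:270,170:235]))
    print(proj(s,[[.594,-.168,.105],[.599,-.168,.105]]))
```

```text
{'time': np.float64(6.825), 'qpos': array([-4.650e-01,  5.250e-01,  1.716e+00, -1.000e-03,  9.060e-01,
       -2.001e+00]), 'qvel': array([ 0.001,  0.001,  0.001,  0.   , -0.001, -0.001]), 'joint_efforts': array([ 2.0440e+00, -4.8750e+01, -2.3558e+01,  1.1160e+00, -2.1560e+00,
       -1.8000e-02]), 'tool_pos': array([ 0.499, -0.165,  0.071]), 'tool_rot': array([ 3.14 , -0.006,  3.108]), 'contact_force': array([-7.988, -1.502, -2.097]), 'torque': array([-0.168,  1.476, -0.051]), 'grip_force': np.float64(4.331), 'opening': np.float64(0.0)}
plate ((0.5998487608575402, 0.11122140204843944), 1.0235651604334512)
body ((-0.004128838620999886, 0.615444637787359), 0.9643653475208047)
[[214.6506493  212.95695862]
 [213.89182832 213.91729088]]
```

Call:
move_arm(
  motion=[
    [-0.01,0,0,0,0,0],
    [-0.015,0,0,0,0,0],
    [-0.015,0,0,0,0,0],
  ],
)

```text
time: 7.3
tool_pos: [0.5003, -0.1653, 0.0703]
tool_rot: [3.14, -0.007, 3.108]
contact_force: [-10.0, -1.9, -1.6]
opening: 0.0005
grip_force: 5.2
```

Call:
move_arm(
  motion=[
    [-0.005,0,0,0,0,0],
    [-0.01,0,0,0,0,0],
    [-0.01,0,0,0,0,0],
  ],
)

```text
time: 7.68
tool_pos: [0.5008, -0.1652, 0.0701]
tool_rot: [3.14, -0.008, 3.108]
contact_force: [-12.3, -1.6, -2.7]
opening: 0.0002
grip_force: 5.8
```

Call:
move_arm(
  motion=[
    [0,0,-0.01,0,0,0],
    [0,0,-0.02,0,0,0],
    [0,0,-0.03,0,0,0],
  ],
)

```text
time: 8.05
tool_pos: [0.5006, -0.1652, 0.0731]
tool_rot: [3.139, -0.009, 3.108]
contact_force: [-12.4, -1.2, -1.9]
opening: 0.0003
grip_force: 6.1
```

Call:
move_arm(
  motion=[
    [0,0,-0.01,0,0,0],
    [0,0,-0.02,0,0,0],
    [0,0,-0.03,0,0,0],
  ],
)

```text
time: 8.43
tool_pos: [0.5005, -0.1652, 0.0761]
tool_rot: [3.139, -0.009, 3.108]
contact_force: [-12.5, -1.6, -2.2]
opening: 0.0001
grip_force: 6.3
```

Run:
```python
from h import *
s0=pickle.load(open('scene.pkl','rb')); s=grab('scene')
a=np.hstack([cv2.resize(x['image'][190:240,165:245],(400,250),interpolation=cv2.INTER_CUBIC) for x in(s0,s)]); save('cmp',a)
P=cloud(s); 
for lx in(-45,-25,0,25,45):
    row=[]
    for ly in (-30,30):
        w=np.array([.594,-.168,0])+Ro.from_euler('z',-.034).apply([lx/1e3,ly/1e3,.105]); u,v=proj(s,w)[0].round().astype(int)
        row.append(np.median(P[v-2:v+3,u-2:u+3,2]).round(4)); row.append(np.median(cloud(s0)[v-2:v+3,u-2:u+3,2]).round(4))
    print(lx,row)
```

```text
-45 [np.float64(0.1101), np.float64(0.1047), np.float64(0.1096), np.float64(0.1043)]
-25 [np.float64(0.1086), np.float64(0.1044), np.float64(0.1084), np.float64(0.1051)]
0 [np.float64(0.1074), np.float64(0.1044), np.float64(0.1073), np.float64(0.1045)]
25 [np.float64(0.1058), np.float64(0.104), np.float64(0.106), np.float64(0.1048)]
45 [np.float64(0.1049), np.float64(0.1045), np.float64(0.1051), np.float64(0.1042)]
```

View pics/cmp.png

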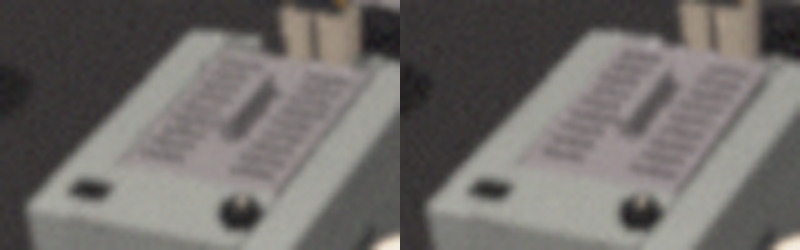

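The comparison shows the tab edge rising (about 6 mm at the front, with the rear still down). I keep raising.

Call:
move_arm(
  motion=[
    [0,0,-0.01,0,0,0],
    [0,0,-0.02,0,0,0],
    [0,0,-0.03,0,0,0],
  ],
)

```text
time: 8.85
tool_pos: [0.5004, -0.1651, 0.079]
tool_rot: [3.139, -0.009, 3.108]
contact_force: [-12.2, -1.8, -2.4]
opening: 0.0002
grip_force: 6.4
```

Call:
move_arm(
  motion=[
    [0,0,-0.01,0,0,0],
    [0,0,-0.02,0,0,0],
    [0,0,-0.035,0,0,0],
    [0,0,-0.035,0,0,0],
  ],
)

```text
time: 9.35
tool_pos: [0.5004, -0.1651, 0.0826]
tool_rot: [3.139, -0.009, 3.108]
contact_force: [-13.4, -1.5, -1.7]
opening: 0.0007
grip_force: 6.6
```

```bash
cat > tilt.py <<'E'
from h import *
def tilt(s,dx=0):
    P=cloud(s); X=[];Z=[]
    for lx in(-50,-40,-30,-20,-10,0,10,20,30,45):
        for ly in (-30,-22,22,30):
            w=np.array([.594,-.168,0])+Ro.from_euler('z',-.034).apply([lx/1e3+dx,ly/1e3,.105+.055*.001*(63-lx)]); u,v=proj(s,w)[0].round().astype(int)
            X.append(lx/1e3); Z.append(np.median(P[v-1:v+2,u-1:u+2,2]))
    return np.polyfit(X,Z,1)
if __name__=='__main__':
    k,z0=tilt(grab('scene')); print('tilt',k,'plate top at origin',z0,'at tab edge',z0-.063*k)
E
python3 tilt.py
```

```text
tilt -0.09675202211891137 plate top at origin 0.11051927188189341 at tab edge 0.11661464927538483
```

Call:
move_arm(
  motion=[
    [0,0,-0.015,0,0,0],
    [0,0,-0.015,0,0,0],
  ],
)

```text
time: 9.65
tool_pos: [0.5003, -0.1651, 0.0841]
tool_rot: [3.139, -0.01, 3.108]
contact_force: [-13.2, -1.0, -1.9]
opening: 0.0004
grip_force: 6.7
```

Call:
move_arm(
  motion=[
    [0.02,0,0,0,0,0],
    [0.04,0,0,0,0,0],
    [0.06,0,0,0,0,0],
    [0.08,0,0,0,0,0],
    [0.12,0,0,0,0,0],
    [0.2,0,0,0,0,0],
    [0.2,0,0,0,0,0],
  ],
)

```text
time: 10.52
tool_pos: [0.4841, -0.1652, 0.0859]
tool_rot: [3.142, 0.0, 3.108]
contact_force: [0.9, -0.1, -0.7]
opening: 0.0003
grip_force: 0.0
```

```bash
python3 tilt.py
```

```text
tilt -0.07024094401836609 plate top at origin 0.10895811055268807 at tab edge 0.11338329002584513
```

Call:
move_arm(
  motion=[
    [0,0,-0.5,0,0,0],
    [0,0,-0.8,0,0,0],
    [-0.3,0,-0.8,0,0.0223,0],
    [-0.8,0,-0.8,0,0.0223,0],
    [-1,0,-0.8,0,0.0223,0],
    [-1,0,-0.8,0,0.0223,0],
    [-1,0,-0.8,0,0.0223,0],
  ],
  fingers=-0.1,
)

```text
time: 11.45
tool_pos: [0.5836, -0.1685, 0.1655]
tool_rot: [3.141, -0.071, 3.108]
contact_force: [0.0, -0.1, -0.1]
opening: 0.0414
grip_force: 0.0
```

Run:
```python
from h import *
o=robot.observe(); print(o['tool_pos'],o['tool_rot'])
R=Ro.from_euler('xyz',o['tool_rot']); print('tool z',R.as_matrix()[:,2])
print(rel([.594,-.1675,.111],o['tool_rot']))
```

```text
[ 0.58357788 -0.16852697  0.16550594] [ 3.14126786 -0.07094629  3.10771124]
tool z [-0.0708351   0.00272589 -0.99748431]
[-0.1422  0.0136  0.5363  0.      0.      0.    ]
```

Call:
move_arm(
  motion=[
    [-0.14,0.01,0,0,0,0],
    [-0.14,0.01,0.2,0,0,0],
    [-0.14,0.01,0.35,0,0,0],
    [-0.14,0.01,0.45,0,0,0],
    [-0.14,0.01,0.5,0,0,0],
    [-0.14,0.01,0.5,0,0,0],
  ],
)

```text
time: 12.2
tool_pos: [0.5948, -0.168, 0.1148]
tool_rot: [3.141, -0.07, 3.108]
contact_force: [0.8, 0.4, 0.3]
opening: 0.0411
grip_force: 0.0
```

Call:
move_arm(
  motion=[
    [0,0,0.01,0,0,0],
    [0,0,0.02,0,0,0],
    [0,0,0.02,0,0,0],
  ],
)

```text
time: 12.58
tool_pos: [0.5948, -0.1679, 0.113]
tool_rot: [3.142, -0.07, 3.108]
contact_force: [-0.5, -0.5, -0.8]
opening: 0.042
grip_force: 0.0
```

Run:
```python
from h import *
s=grab('scene'); t=grab('top')
a=np.hstack([cv2.resize(s['image'][180:240,165:255],(450,300),interpolation=cv2.INTER_CUBIC),cv2.resize(t['image'][140:220,295:365],(262,300),interpolation=cv2.INTER_CUBIC)]); save('rib',a)
```

```text
(no output)
```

View pics/rib.png

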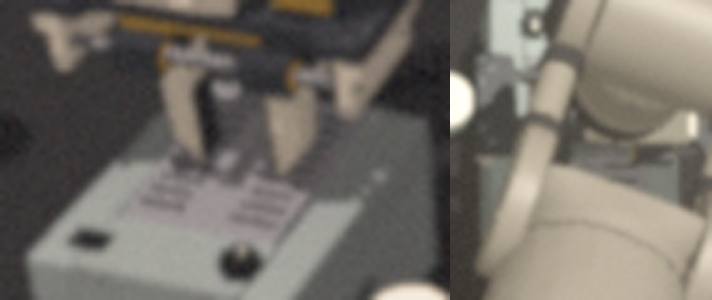

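The fingers straddle the rib (crop (230,140)). I go down 2 mm more and close.

Call:
move_arm(
  motion=[
    [0,0,0.02,0,0,0],
    [0,0,0.02,0,0,0],
  ],
)

```text
time: 12.92
tool_pos: [0.5944, -0.1679, 0.1106]
tool_rot: [3.141, -0.07, 3.108]
contact_force: [0.0, -0.4, 0.2]
opening: 0.0411
grip_force: 0.0
```

Call:
move_arm(
  motion=[
    [0,0,0,0,0,0],
    [0,0,0,0,0,0],
    [0,0,0,0,0,0],
    [0,0,0,0,0,0],
    [0,0,0,0,0,0],
    [0,0,0,0,0,0],
  ],
  fingers=-1,
  newtons=30,
)

```text
time: 13.68
tool_pos: [0.5946, -0.168, 0.1109]
tool_rot: [-3.142, -0.07, 3.108]
contact_force: [0.4, -0.3, 0.1]
opening: 0.01
grip_force: 30.0
```

Call:
move_arm(
  motion=[
    [0,0,-0.015,0,0.008,0],
    [0,0,-0.03,0,0.016,0],
    [0,0,-0.03,0,0.016,0],
  ],
)

```text
time: 14.05
tool_pos: [0.5949, -0.1679, 0.1136]
tool_rot: [3.141, -0.12, 3.108]
contact_force: [-0.3, -0.4, 0.8]
opening: 0.0094
grip_force: 30.0
```

Call:
move_arm(
  motion=[
    [0.03,0,0,0,0,0],
    [0.06,0,0,0,0,0],
    [0.1,0,0,0,0,0],
    [0.1,0,0,0,0,0],
  ],
)

```text
time: 14.55
tool_pos: [0.5845, -0.1676, 0.1151]
tool_rot: [3.141, -0.121, 3.108]
contact_force: [1.4, 0.1, -2.1]
opening: 0.0099
grip_force: 30.0
```

Call:
move_arm(
  motion=[
    [0.03,0,0,0,0,0],
    [0.06,0,0,0,0,0],
    [0.1,0,0,0,0,0],
    [0.1,0,0,0,0,0],
  ],
)

```text
time: 15.05
tool_pos: [0.5747, -0.1673, 0.1163]
tool_rot: [3.141, -0.12, 3.108]
contact_force: [0.5, 0.1, -1.8]
opening: 0.0096
grip_force: 30.0
```

Call:
move_arm(
  motion=[
    [0.02,0,-0.05,0,0,0],
    [0.04,0,-0.12,0,0,0],
    [0.05,0,-0.25,0,0,0],
    [0.06,0,-0.45,0,0,0],
    [0.09,0,-0.7,0,0,0],
    [0.12,0,-0.95,0,0,0],
    [0.12,0,-0.95,0,0,0],
  ],
)

```text
time: 15.92
tool_pos: [0.5756, -0.1677, 0.2148]
tool_rot: [-3.14, -0.115, 3.108]
contact_force: [-0.1, 0.3, -2.6]
opening: 0.0096
grip_force: 30.0
```

Run:
```python
from h import *
o=robot.observe(); print(o['tool_pos'],o['tool_rot'],o['contact_force'])
s=grab('scene');save('lift',s['image'][60:330,120:450])
# mat from scene too
hsv=cv2.cvtColor(s['image'],cv2.COLOR_RGB2HSV); m=cv2.inRange(hsv,(8,70,90),(25,255,255)); m[:236]=0;m[302:]=0;m[:,:318]=0;m[:,410:]=0
m=cv2.morphologyEx(m,cv2.MORPH_OPEN,np.ones((9,9)))
k=max(cv2.findContours(m,0,1)[0],key=cv2.contourArea); q=on_plane(s,k[:,0],.003)
print('mat',cv2.minAreaRect(np.float32(q[:,:2]*1000)))
print(rel([.573,.246,.20],[np.pi,-.12,3.108]))
```

```text
[ 0.57560285 -0.16773458  0.21475462] [-3.13968749 -0.11505662  3.10759095] [-0.07947081  0.32629956 -2.63768146]
mat ((573.222900390625, 246.45680236816406), (165.73330688476562, 210.40151977539062), 76.4326400756836)
[ 1.4200e-01  4.1311e+00  1.4430e-01 -2.0000e-04  6.0000e-04 -1.0000e-04]
```

View pics/lift.png

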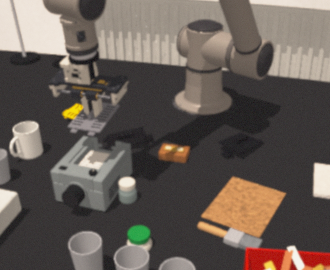

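The cover is held level-ish over the extractor at (95,120), and the mat is clear at (245,205). I carry it over.

Call:
move_arm(
  motion=[
    [0,0.1,0,0,0,0],
    [0,0.35,0,0,0,0],
    [0,0.65,0,0,0,0],
    [0,0.9,0,0,0,0],
    [0,1,0,0,0,0],
  ],
)

```text
time: 16.6
tool_pos: [0.5773, -0.0655, 0.211]
tool_rot: [3.141, -0.122, 3.11]
contact_force: [0.1, -0.4, -2.3]
opening: 0.0094
grip_force: 30.0
```

Call:
move_arm(
  motion=[
    [0,0.2,0,0,0,0],
    [0,0.45,0,0,0,0],
    [0,0.7,0,0,0,0],
    [0,0.9,0,0,0,0],
    [0,1,0,0,0,0],
  ],
)

```text
time: 17.23
tool_pos: [0.5812, 0.0337, 0.2119]
tool_rot: [3.142, -0.12, 3.109]
contact_force: [1.1, -0.9, -1.0]
opening: 0.01
grip_force: 30.0
```

Call:
move_arm(
  motion=[
    [0,0.2,0,0,0,0],
    [0,0.45,0,0,0,0],
    [0,0.7,0,0,0,0],
    [0,0.9,0,0,0,0],
    [0,1,0,0,0,0],
  ],
)

```text
time: 17.85
tool_pos: [0.5845, 0.1337, 0.2119]
tool_rot: [3.142, -0.12, 3.109]
contact_force: [0.5, -0.8, -2.0]
opening: 0.0093
grip_force: 30.0
```

Call:
move_arm(
  motion=[
    [0,0.2,0,0,0,0],
    [0,0.45,0,0,0,0],
    [0,0.7,0,0,0,0],
    [0,0.9,0,0,0,0],
    [0,1,0,0,0,0],
  ],
)

```text
time: 18.48
tool_pos: [0.5879, 0.2337, 0.2119]
tool_rot: [3.142, -0.12, 3.109]
contact_force: [-0.3, 0.0, -1.1]
opening: 0.0095
grip_force: 30.0
```

Run:
```python
from h import *
o=robot.observe(); print(o['tool_pos'],o['tool_rot'],o['contact_force'],o['opening'])
R=Ro.from_euler('xyz',o['tool_rot'])*Ro.from_rotvec([0,.06,0])
print(rel([.574,.246,.06],R.as_euler('xyz')),R.as_matrix()[:,2])
```

```text
[0.5878837  0.23370416 0.21190836] [ 3.14155377 -0.12035003  3.10859736] [-0.2711729   0.03032801 -1.13653898] 0.009513585738150952
[-0.0406  0.1183  1.5252  0.      0.0191 -0.    ] [-0.17927502  0.00595621 -0.98378097]
```

Call:
move_arm(
  motion=[
    [0,0.05,0.15,0,0.005,0],
    [0,0.12,0.4,0,0.01,0],
    [-0.02,0.12,0.65,0,0.015,0],
    [-0.02,0.12,0.8,0,0.019,0],
    [-0.02,0.12,0.8,0,0.019,0],
  ],
)

```text
time: 19.1
tool_pos: [0.5801, 0.2441, 0.1303]
tool_rot: [-3.141, -0.184, 3.107]
contact_force: [0.4, -0.4, -0.9]
opening: 0.0099
grip_force: 30.0
```

Run:
```python
from h import *
o=robot.observe(); print(o['tool_pos'],o['tool_rot'],o['contact_force'],o['opening'])
print(rel([.574,.246,.05],o['tool_rot']))
```

```text
[0.58006177 0.24406273 0.13030333] [-3.14051871 -0.18371611  3.10693121] [ 0.43581938 -0.36322854 -0.87493263] 0.009859253995086647
[-0.0865  0.0181  0.8007  0.      0.      0.    ]
```

Call:
move_arm(
  motion=[
    [-0.03,0.02,0.25,0,0,0],
    [-0.06,0.02,0.5,0,0,0],
    [-0.09,0.02,0.7,0,0,0],
    [-0.09,0.02,0.8,0,0,0],
    [-0.09,0.02,0.8,0,0,0],
  ],
)

```text
time: 19.73
tool_pos: [0.5754, 0.2469, 0.0523]
tool_rot: [3.141, -0.18, 3.108]
contact_force: [-0.3, 0.3, -1.6]
opening: 0.0096
grip_force: 30.0
```

Call:
move_arm(
  motion=[
    [-0.01,0,0.05,0,0,0],
    [-0.02,0,0.1,0,0,0],
    [-0.036,0,0.18,0,0,0],
    [-0.036,0,0.18,0,0,0],
  ],
)

```text
time: 20.23
tool_pos: [0.5751, 0.2468, 0.0328]
tool_rot: [-3.141, -0.182, 3.108]
contact_force: [-0.0, 0.6, -1.9]
opening: 0.0098
grip_force: 30.0
```

Call:
move_arm(
  motion=[
    [-0.004,0,0.02,0,0,0],
    [-0.008,0,0.04,0,0,0],
    [-0.008,0,0.04,0,0,0],
  ],
)

```text
time: 20.6
tool_pos: [0.5757, 0.2469, 0.0295]
tool_rot: [3.142, -0.18, 3.108]
contact_force: [0.5, -0.2, -1.3]
opening: 0.01
grip_force: 30.0
```

Call:
move_arm(
  motion=[
    [-0.004,0,0.02,0,0,0],
    [-0.006,0,0.03,0,0,0],
    [-0.006,0,0.03,0,0,0],
  ],
)

```text
time: 20.98
tool_pos: [0.5757, 0.2469, 0.0264]
tool_rot: [3.142, -0.18, 3.108]
contact_force: [0.1, -0.2, -1.7]
opening: 0.0095
grip_force: 30.0
```

Call:
move_arm(
  motion=[
    [-0.002,0,0.01,0,0,0],
    [-0.004,0,0.02,0,0,0],
    [-0.004,0,0.02,0,0,0],
  ],
)

```text
time: 21.35
tool_pos: [0.5757, 0.247, 0.025]
tool_rot: [3.141, -0.18, 3.108]
contact_force: [-2.9, -0.7, 2.4]
opening: 0.0095
grip_force: 30.0
```

Call:
move_arm(
  motion=[
    [-0.002,0,0.01,0,0,0],
    [-0.004,0,0.02,0,0,0],
    [-0.004,0,0.02,0,0,0],
  ],
)

```text
time: 21.72
tool_pos: [0.5759, 0.2471, 0.0234]
tool_rot: [3.141, -0.18, 3.108]
contact_force: [-4.3, -0.9, 7.7]
opening: 0.0096
grip_force: 30.0
```

It rests on the mat, so I release and back off along the fingers.

Call:
move_arm(
  motion=[
    [0.002,0,-0.01,0,0,0],
    [0.002,0,-0.01,0,0,0],
    [0.002,0,-0.01,0,0,0],
    [0.002,0,-0.01,0,0,0],
    [0.002,0,-0.01,0,0,0],
  ],
  fingers=-0.1,
)

```text
time: 22.35
tool_pos: [0.5759, 0.2469, 0.0234]
tool_rot: [3.142, -0.18, 3.108]
contact_force: [-0.9, 0.9, -0.5]
opening: 0.041
grip_force: 0.0
```

Call:
move_arm(
  motion=[
    [0,0,-0.05,0,0,0],
    [0,0,-0.15,0,0,0],
    [0,0,-0.4,0,0,0],
    [0,0,-0.8,0,0,0],
    [0,0,-1,0,0,0],
    [0,0,-1,0,0,0],
  ],
)

```text
time: 23.1
tool_pos: [0.5951, 0.2465, 0.1243]
tool_rot: [3.14, -0.175, 3.108]
contact_force: [-0.4, -0.3, 0.2]
opening: 0.0408
grip_force: 0.0
```

Run:
```python
from h import *
o=robot.observe(); print(o['tool_pos'],o['contact_force'],o['opening'])
s=grab('scene'); P=cloud(s)
save('end',cv2.resize(s['image'][200:330,280:430],(600,520),interpolation=cv2.INTER_CUBIC))
R=P[230:305,315:415].reshape(-1,3); q=R[(R[:,2]>.012)&(R[:,2]<.06)&(abs(R[:,0]-.575)<.1)&(abs(R[:,1]-.246)<.08)]
print(len(q),cv2.minAreaRect(np.float32(q[:,:2]*1000)),q.mean(0),np.percentile(q[:,2],[5,50,99]))
```

```text
[0.59509838 0.24654338 0.12431855] [-0.4236086  -0.32529719  0.19992141] 0.04077142423027559
1275 ((564.7879638671875, 247.4039306640625), (93.9028091430664, 153.02066040039062), 88.20528411865234) [0.57830732 0.2473536  0.02327418] [0.01372929 0.0227861  0.04116539]
```

View pics/end.png

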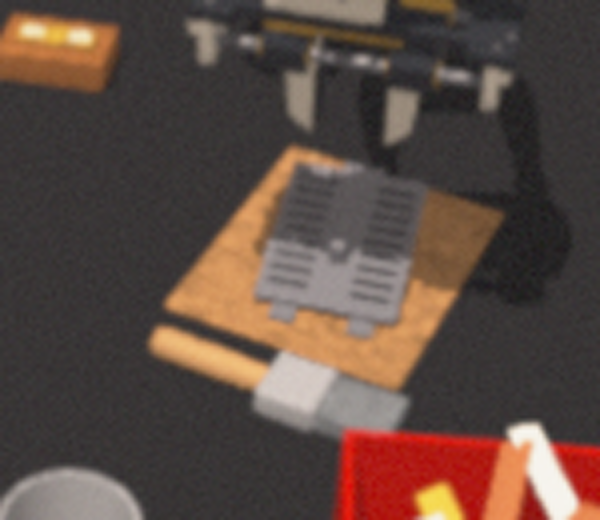

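The cover lies right way up in the middle of the mat (crop (345,245)) with the gripper clear above it.

```bash
python3 -c "
from cell import robot
print(robot.hand_in())"
```

```text
the job is handed in; nothing more can be done
None
```

I took the grey filter cover off the extractor and set it down right way up in the middle of the cork mat. I pressed the tab with at most about 13.5 N, touched nothing else and handed the job in at about 23 s; no verdict came back.

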